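# Hand stamps from storage tray to signing rack, in reverse order

## Task

Move the four hand stamps from their felt rests on the storage tray into the signing rack, one per pocket, in the reverse order: counted from each holder's brass knob, the stamp that stood nearest the tray's knob goes in the pocket farthest from the rack's knob, and so on, until the one that stood farthest from the tray's knob is next to the rack's knob. Let each stand upright on its foot on the pocket floor; do not knock any over, and leave the ink pad, mug and stapler where they are.

Things in the scene. Friction and masses are not known exactly. Their poses are not given: they have to be found in the camera images.
- stamp_round: Wooden hand stamp with a ROUND foot (40 mm across, 17 mm high) and a turned bulb handle; 75 mm tall. The bulb has a straight band 30 mm across from 45 to 63 mm above the underside; grip there, at 55 mm. Origin at the centre of its underside, z up its handle. 0.1 kg. Starts on its rest, 14 mm above the desk, x along the row (within 0.15 rad).
- stamp_square: Wooden hand stamp with a SQUARE foot (36 x 36 mm, 17 mm high) and a plain, slim round stick handle 20 mm across; 82 mm tall, the tallest. Grip the stick at 60 mm above the underside. Origin at the centre of its underside, z up its handle. 0.1 kg. Starts on its rest, 14 mm above the desk, x along the row (within 0.15 rad).
- stamp_oblong: Wooden hand stamp with an OBLONG foot (40 mm along its x, 26 mm along its y, 17 mm high) and a flat block handle 36 mm along x and 16 mm thick along y; 62 mm tall. Grip the block across its thickness (along y) at 46 mm above the underside. Origin at the centre of its underside, z up its handle. 0.1 kg. Starts on its rest, 14 mm above the desk, x along the row (within 0.15 rad).
- stamp_octagon: Wooden hand stamp with an EIGHT-SIDED foot (40 mm across the flats, 17 mm high) and a wide, low mushroom knob 38 mm across; 60 mm tall, the shortest. The knob is straight-sided from 37 to 55 mm above the underside; grip it at 46 mm. Origin at the centre of its underside, z up its handle. 0.1 kg. Starts on its rest, 14 mm above the desk, x along the row (within 0.15 rad).
- rest_round: Flat grey felt-covered rest, rigid, round, 58 mm across, 8 mm thick, fixed on the storage tray; the stamp of the same foot shape stands on it at the start. Origin at the centre of its underside, 6 mm above the desk; axes parallel to the tray's. The order of the four rests along the tray changes from start to start.
- rest_square: Flat grey felt-covered rest, rigid, square, 58 x 58 mm, 8 mm thick, fixed on the storage tray; the stamp of the same foot shape stands on it at the start. Origin at the centre of its underside, 6 mm above the desk; axes parallel to the tray's. The order of the four rests along the tray changes from start to start.
- rest_oblong: Flat grey felt-covered rest, rigid, oblong, 58 mm along x by 40 mm along y, 8 mm thick, fixed on the storage tray; the stamp of the same foot shape stands on it at the start. Origin at the centre of its underside, 6 mm above the desk; axes parallel to the tray's. The order of the four rests along the tray changes from start to start.
- rest_octagon: Flat grey felt-covered rest, rigid, eight-sided, 58 mm across the flats, 8 mm thick, fixed on the storage tray; the stamp of the same foot shape stands on it at the start. Origin at the centre of its underside, 6 mm above the desk; axes parallel to the tray's. The order of the four rests along the tray changes from start to start.
- tray: Storage tray, fixed: dark wooden board 260 x 68 x 6 mm (x, y, z) with the rests in a row along x, 64 mm apart (x = -96, -32, 32, 96 mm). Origin at its underside's centre, on the desk. At its -x end, towards the robot, a 16 mm high end block (to x = -164 mm) carries a brass knob, 22 mm across, top 41 mm up, at x = -147 mm.
- rack: Signing rack, fixed: dark wood, 260 x 68 x 16 mm (x, y, z), four open square pockets 60 x 60 mm inside, centres at x = -96, -32, 32, 96 mm, y = 0; pocket floor 4 mm and wall tops 16 mm above the desk, walls 4 mm. Origin at its underside's centre, on the desk. End block and brass knob at its -x end just like the tray's: the pocket at x = -96 mm is next to the knob. Left or right of the tray.
- ink_pad: Bystander: closed ink pad tin, 100 x 60 x 16 mm, loose, flat on the desk between the rows. Origin at the centre of its underside, long side along x.
- mug: Bystander: white mug, 80 mm across, 90 mm high, loose, beyond the ink pad. Origin at the centre of its underside, handle at its +y side.
- stapler: Bystander: desk stapler, 140 x 34 x 52 mm, loose, at the left of the rows. Origin at the centre of its underside, long side along x.
Not all that is in view belongs to the job. What is shaped like the stamp_square but turquoise is not meant. Leave any orange look-alike of the stamp_octagon alone.

How it is judged:
By the outcome, as a careful person would: the job done as asked, in the order asked, and still so for the second after the job is handed in, with the robot touching nothing.
It also fails if it takes over 109 s, if anything falls off the work surface, if the arm or the gripper's body presses on something with over 40 N, if the wrist force passes 120 N, or if a joint passes its speed limit or range.

## Robot

A 7-joint arm with a two-finger parallel gripper is mounted at the origin on the work surface. World frame = base frame: x ahead of the robot, y to its left, z up, the work surface at z = 0. Lengths are in m, angles in rad, forces in N, time in s.
With the tool pointing down it reaches from about 0.425 to 0.875 m from the base axis. Payload 4.7 kg.
Tool frame: the origin (TCP) lies midway between the tips of the shut fingers; the grasp point (between the pads) lies 19 mm behind it; z points along the fingers, y is the line along which they close (so a half turn about z gives the same grasp; the last joint's range is limited). The gripper opens to 87 mm and grips with 3 to 60 N. Pads are 19 mm wide; open, the fingers measure 117 mm over their backs; the gripper's body (75 mm by 190 mm) begins 51 mm behind the grasp point.
Start: joints at [1.197, 0.321, -0.07, 1.45, 0.023, 1.371, -0.057], TCP at [0.246, -0.602, 0.223] pointing down, gripper open.
Joint ranges: [-2.86, 2.86], [-0.3, 2.09], [-1.38, 1.24], [0.06, 2.45], [-1.56, 4.7], [0.09, 2.05], [-2.69, 2.69]. Speed limits (rad/s): [2.57, 2.57, 3.14, 3.14, 3.14, 3.14, 3.14].

## Interface

Orientations are given as a rotation vector (axis times angle).
In Python, from bench import monitor, cams, workorder gives the robot as it stands.
- The arm moves only by the tool move_arm, never from a script. Its arguments are lists of equal length, an entry for each row: "slide": the shift along the tool's x, y, z in cm, a list of three; "roll": the turn about the tool's z in rad. In form: {"slide": [[dx, dy, dz], ...], "roll": [roll, ...]}. A call has 1 to 20 rows; each row is the pose to reach, as a shift and turn from the pose commanded when the call began, along the tool's axes at that moment; what a row does not reach only later rows make up. A row lasts 1/10 s, in which the tool goes at most 50 mm and 8.59 degrees, less where a joint would pass 70% of its speed; a pose out of reach is approached as far as the arm can. A call with a gripper value outside its range is refused whole. "gripper" is the finger opening in cm, from 0 to 8.7, set as the call begins (left out, the last holds). The fingers move at their own pace and stop on an object; "squeeze" is the grip in N (left out, the last holds). Time passes only in rows, so rows that repeat a pose let the fingers close. It gives the time, the measured TCP pose, the force, the opening and the grip force at its end, in the units of the state.
- monitor.get_state(): the state, without advancing time (a new reading comes with each control period).
- cams.get_image(name): name is "side" or "top"; returns the picture (384x512x3 uint8, red, green, blue); there is no depth.
- cams.get_calibration(name): a dict with "mtx" (3x3 intrinsics, pixels), "R" (3x3) and "t" (3): a world point X has camera coordinates R X + t. Camera axes: x right, y down, z forward; pixel columns grow to the right and rows downward; lengths in m; the calibration is good to about 2 mm. A picture is of the moment at which its call begins. get_calibration takes no time and is no camera call.
- workorder.close_job(): hands the job in; it is judged then, once.
The state is a dict: "time": time; "joint_positions": joint angles; "qd": joint speeds; "joint_torque": joint torques, N m; "position": TCP position; "tool_rot": TCP orientation; "ft_force": force on the tool from outside, world axes, zero at the start; "torque": the same for the moment, N m; "grip_width": opening from 0.0 (shut) to 1.0 (fully open); "grip_force": force on a finger pad.
Only numpy, scipy, OpenCV 4.12 (cv2) and the standard library are available. Lean on these libraries where they do the work, as an engineer would, in place of code of your own. Each camera call takes 0.05 s, during which the arm holds its last target. There are 200 camera calls.

## Working session

There is one attempt and no reset: what is moved stays moved. The work goes in short steps, Python scripts to look and compute and a tool call to move; the robot and the scene stay as the last step left them, time stands still between calls to the robot, and variables do not carry over. Pictures are saved under pics/ and viewed, at most 14 in all, crops included, and the job is handed in when it is done.

Besides the shell and the picture viewer there is one more tool, called after ">>>" by a JSON object that holds its "method" and its "body". move_arm: Moves the arm, as the interface text tells. Its arguments: {"type":"object","properties":{"slide":{"type":"array","items":{"type":"array","items":{"type":"number"}}},"roll":{"type":"array","items":{"type":"number"}},"gripper":{"type":"number"},"squeeze":{"type":"number"}},"required":["slide","roll"]}

```bash
mkdir -p pics
python3 - <<'E'
from bench import monitor, cams
import cv2
s=monitor.get_state(); print({k:s[k] for k in('time','position','tool_rot','grip_width')})
for n in('top','side'):
    im=cams.get_image(n); cv2.imwrite(f'pics/{n}0.png',cv2.resize(im[:,:,::-1],(800,600),interpolation=cv2.INTER_CUBIC))
    c=cams.get_calibration(n); print(n,c)
E
```

```text
{'time': 0.0, 'position': array([ 0.24554383, -0.60125017,  0.22146465]), 'tool_rot': array([-3.08090813e+00, -6.05023388e-01,  7.39610401e-04]), 'grip_width': 1.0016625580363552}
top {'mtx': array([[387.45314548,   0.        , 257.39920917],
       [  0.        , 387.45314548, 192.47572819],
       [  0.        ,   0.        ,   1.        ]]), 'R': array([[-0.02786832, -0.99955411, -0.01072073],
       [-0.98957382,  0.02910295, -0.14105555],
       [ 0.14130466,  0.00667797, -0.98994363]]), 't': array([0.1073504 , 0.61060316, 0.97180644])}
side {'mtx': array([[360.20016218,   0.        , 254.68385701],
       [  0.        , 360.20016218, 190.86743167],
       [  0.        ,   0.        ,   1.        ]]), 'R': array([[-0.79856136, -0.60158843, -0.01977635],
       [-0.34221293,  0.48079936, -0.80729318],
       [ 0.4951667 , -0.63790542, -0.58981914]]), 't': array([0.53381845, 0.20311227, 0.63320853])}
```

View pics/top0.png

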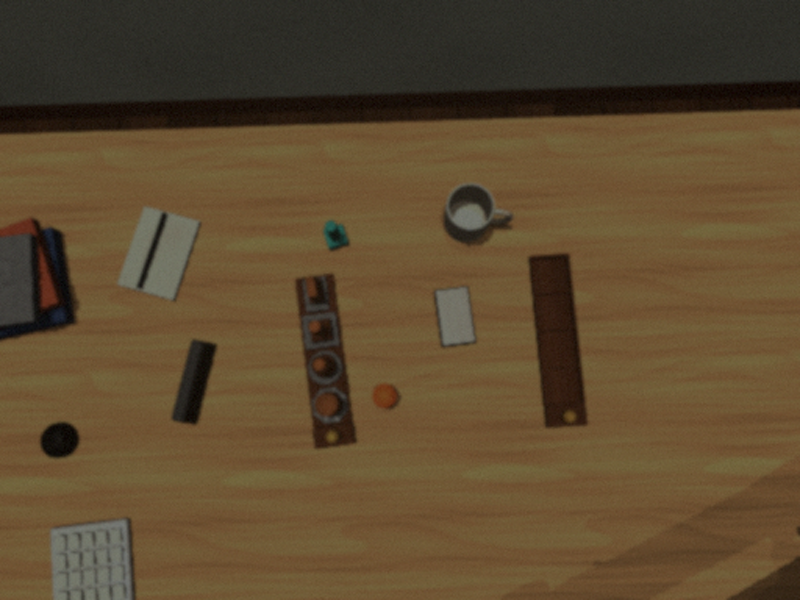

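View pics/side0.png

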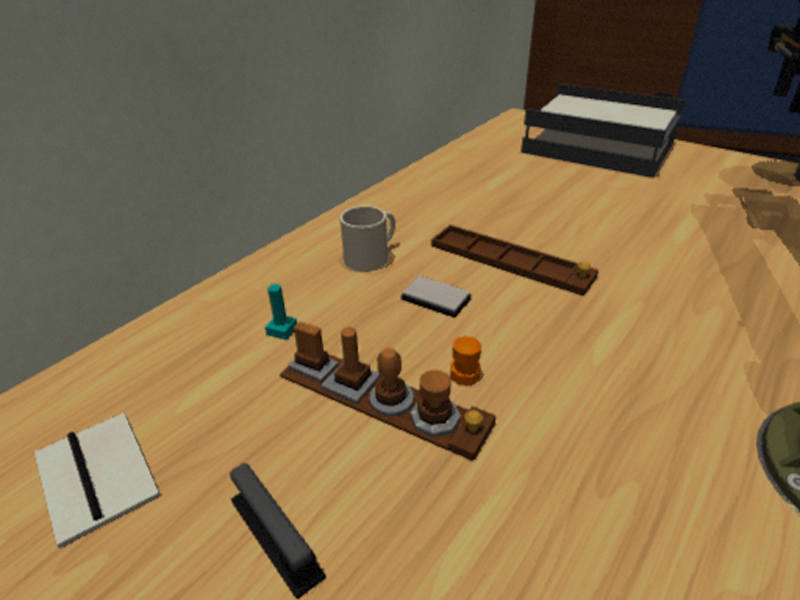

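The tray is on the left (800x600 top view: knob at 331,437). Counting from its knob, the order is octagon, round, square, oblong. The rack is on the right (knob at 569,416). The turquoise and orange look-alikes are at (336,235) and (385,396). Next I'll enlarge crops.

Run:
```python
from bench import cams
import cv2,numpy as np
im=np.mean([cams.get_image('top').astype(float) for _ in range(4)],0)[:,:,::-1]
im=np.clip(im*2,0,255).astype(np.uint8)
a=cv2.resize(im[168:293,180:260],None,fx=4.8,fy=4.8,interpolation=cv2.INTER_CUBIC)
b=cv2.resize(im[155:280,325:388],None,fx=4.8,fy=4.8,interpolation=cv2.INTER_CUBIC)
cv2.imwrite('pics/crop.png',np.hstack([a,b])); print(a.shape,b.shape)
c=np.mean([cams.get_image('side').astype(float) for _ in range(3)],0)[:,:,::-1]
c=np.clip(c*1.5,0,255).astype(np.uint8)
cv2.imwrite('pics/side1.png',cv2.resize(c[180:300,170:330],(800,600),interpolation=cv2.INTER_CUBIC))
```

```text
(600, 384, 3) (600, 302, 3)
```

View pics/crop.png

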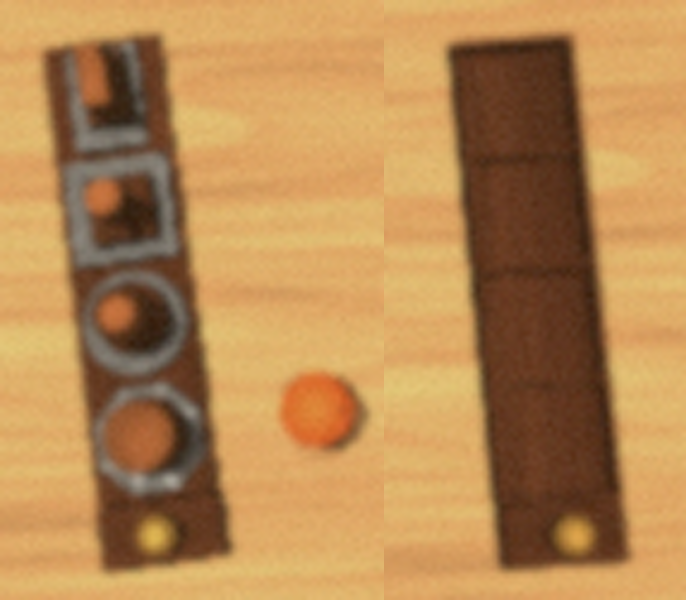

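View pics/side1.png

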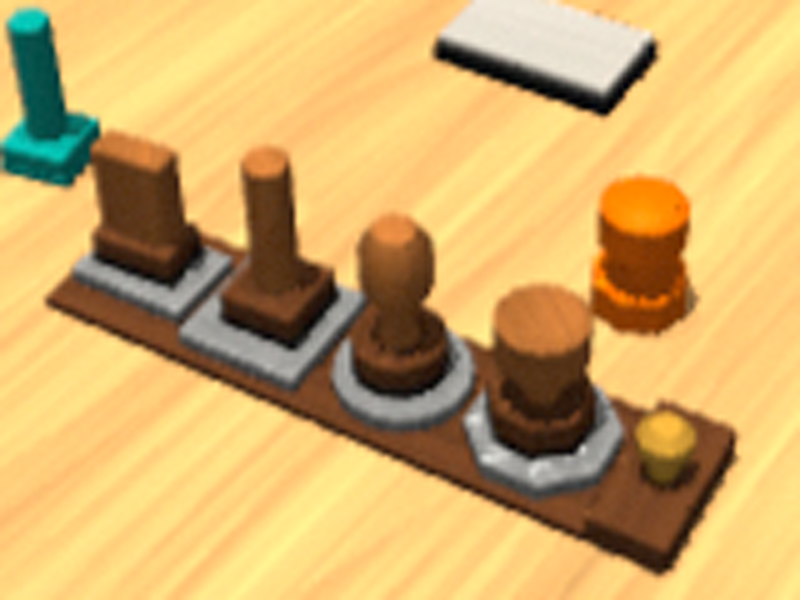

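The tray, rack and stamps are clear in the crops, so I read the corner, knob and stamp-top pixels straight off them. Now I'll fit the poses.

```bash
cat > h.py <<'E'
from bench import monitor, cams
import numpy as np
from scipy.spatial.transform import Rotation as Ro
from scipy.optimize import least_squares
C={n:cams.get_calibration(n) for n in('top','side')}
def proj(n,X):
    c=C[n]; p=np.atleast_2d(X)@c['R'].T+c['t']; q=p@c['mtx'].T; return q[:,:2]/q[:,2:]
def crop(p,f,o): return (np.array(p,float)+.5)/f-.5+np.array(o)
def fitpose(loc,px,n='top',x0=(.6,0,0)):
    loc=np.array(loc)/1e3
    W=lambda q:np.c_[loc[:,0]*np.cos(q[2])-loc[:,1]*np.sin(q[2])+q[0],loc[:,0]*np.sin(q[2])+loc[:,1]*np.cos(q[2])+q[1],loc[:,2]]
    r=least_squares(lambda q:(proj(n,W(q))-px).ravel(),x0,loss='soft_l1'); return r.x,np.round((proj(n,W(r.x))-px),1)
def pt(obs,z):
    """xy of a point at height z from obs {cam:px}"""
    r=least_squares(lambda q:np.concatenate([(proj(n,[q[0],q[1],z])[0]-p) for n,p in obs.items()]),(.6,0)); return r.x,np.round(r.fun,1)
def goto(x,y,z,yaw):
    """slide (cm) and roll to put TCP at xyz, tool y axis along world direction yaw (mod pi)"""
    s=monitor.get_state(); R=Ro.from_rotvec(s['tool_rot']).as_matrix()
    d=R.T@(np.array([x,y,z])-s['position'])*100
    v=R.T@[np.cos(yaw),np.sin(yaw),0]; a=np.arctan2(-v[0],v[1]); a=(a+np.pi/2)%np.pi-np.pi/2
    print('t',round(s['time'],2),'slide',d.round(2),'roll',round(a,3),'pos',s['position'].round(4),'f',s['ft_force'].round(1),'w',round(s['grip_width']*87,1),'gf',s['grip_force'],'j7',s['joint_positions'][6].round(2),'tilt',R[:,2].round(3))
E
python3 - <<'E'
from h import *
A=lambda p:crop(p,4.8,(180,168)); B=lambda p:crop(np.array(p)-[384,0],4.8,(325,155)); S=lambda p:crop(p,5,(170,180))
t,e=fitpose([[130,34,6],[130,-34,6],[-164,34,16],[-164,-34,16],[-147,0,41],[32-64,0,14],[-96,0,14],[32,0,14]],A([[45,50],[160,36],[106,570],[231,552],[157,535],[136,322],[150,437],[121,208]])); print('tray',t.round(4),e.tolist())
r,e=fitpose([[130,34,16],[130,-34,16],[-164,34,16],[-164,-34,16],[-147,0,41]],B([[448,47],[572,38],[502,567],[628,558],[575,535]])); print('rack',r.round(4),e.tolist())
def W(q,x): return q[:2]+x*np.array([np.cos(q[2]),np.sin(q[2])])
for x in(-.096,-.032,.032,.096): print('rest',W(t,x).round(4),'pocket',W(r,x).round(4))
for n,z,a,b in(('oct',.074,(142,437),(543,320)),('round',.076,(118,314),(396,265)),('sq',.096,(102,196),(267,160)),('obl',.076,(92,76),(138,145))):
    print(n,[x.round(4).tolist() for x in pt({'top':A(a)},z)],[x.round(4).tolist() for x in pt({'side':S(b)},z)],[x.round(4).tolist() for x in pt({'top':A(a),'side':S(b)},z)])
for p,q in(((97,140),(157,160)),((120,130),(178,148))): 
    d=pt({'side':S(q)},.076)[0]-pt({'side':S(p)},.076)[0]; print('obl edge',np.arctan2(d[1],d[0]),np.hypot(*d))
print('orange',pt({'top':A((318,410))},.06)[0])
goto(*W(t,-.096),.2,t[2]+np.pi/2)
E
```

```text
tray [0.54   0.2283 0.1203] [[-0.5, -0.2], [0.1, -1.0], [-0.1, 0.5], [-0.3, 0.4], [0.1, 0.0], [0.1, -0.1], [0.3, 0.1], [0.1, -0.0]]
rack [ 0.5625 -0.1713  0.0414] [[0.4, -1.1], [-0.5, -1.0], [0.2, 0.6], [-0.0, 0.7], [-0.2, 0.2]]
rest [0.4447 0.2168] pocket [ 0.4666 -0.1753]
rest [0.5083 0.2245] pocket [ 0.5305 -0.1727]
rest [0.5718 0.2322] pocket [ 0.5945 -0.17  ]
rest [0.6354 0.2399] pocket [ 0.6584 -0.1674]
oct [[0.4466, 0.214], [0.0, 0.0]] [[0.4448, 0.2219], [-0.0, 0.0]] [[0.4462, 0.218], [-1.6, 0.2, 0.6, -1.5]]
round [[0.5102, 0.2257], [-0.0, 0.0]] [[0.5061, 0.2319], [0.0, -0.0]] [[0.5085, 0.2285], [-1.1, 0.7, 0.1, -1.5]]
sq [[0.5702, 0.2305], [0.0, 0.0]] [[0.571, 0.2304], [0.0, -0.0]] [[0.5706, 0.2305], [-0.0, -0.2, 0.1, 0.1]]
obl [[0.6365, 0.2384], [0.0, -0.0]] [[0.6387, 0.2369], [-0.0, 0.0]] [[0.6374, 0.2379], [0.2, -0.3, 0.1, 0.5]]
obl edge -2.9710366921710936 0.030284483735075026
obl edge -2.9504672351271513 0.028930323940939258
orange [0.45768396 0.12314607]
t 0.45 slide [ 49.38 -68.25   2.25] roll 0.268 pos [ 0.2458 -0.6017  0.2225] f [ 0.5  0.8 -0.1] w 87.1 gf 0.0 j7 -0.06 tilt [-0.  0. -1.]
```

>>> {"method": "move_arm", "body": {"slide": [[4,-3,0],[8,-6,0],[12,-9,0],[16,-12,0],[20,-15,0],[24,-18,0],[28,-21,0],[32,-24,0],[36,-27,0],[40,-30,0],[44,-34,0],[48,-38,0],[49.5,-42,0],[49.5,-46,0],[49.4,-50,0],[49.4,-54,0],[49.4,-58,0],[49.4,-62,0],[49.4,-66,0],[49.4,-68.2,0]], "roll": [0,0.02,0.04,0.06,0.08,0.1,0.12,0.14,0.16,0.18,0.2,0.22,0.24,0.26,0.268,0.268,0.268,0.268,0.268,0.268], "gripper": 6.4}}

```text
time: 2.45
position: [0.4433, 0.2201, 0.223]
tool_rot: [-3.135, -0.195, -0.001]
ft_force: [-0.0, -0.1, 0.3]
grip_width: 0.735
grip_force: 0.0
```

Run:
```python
from h import *
goto(.4456,.2175,.041,.1203+np.pi/2)
```

```text
t 2.45 slide [ 0.18  0.29 18.2 ] roll 0.004 pos [0.4433 0.2201 0.223 ] f [-0.  -0.1  0.3] w 64.0 gf 0.0 j7 -1.97 tilt [ 0.001  0.001 -1.   ]
```

>>> {"method": "move_arm", "body": {"slide": [[0.2,0.3,3],[0.2,0.3,6],[0.2,0.3,9],[0.2,0.3,12],[0.2,0.3,14],[0.2,0.3,15.5],[0.2,0.3,17],[0.2,0.3,18],[0.2,0.3,18.2],[0.2,0.3,18.2],[0.2,0.3,18.2],[0.2,0.3,18.2]], "roll": [0,0,0,0,0,0,0,0,0,0,0,0]}}

```text
time: 3.65
position: [0.4482, 0.2139, 0.0413]
tool_rot: [-3.136, -0.188, -0.002]
ft_force: [-1.5, 0.1, -0.1]
grip_width: 0.733
grip_force: 0.0
```

Run:
```python
from h import *
import cv2
goto(.4456,.2175,.041,.1203+np.pi/2)
im=[cams.get_image(n)[:,:,::-1] for n in('top','side')]
a=cv2.resize(np.clip(im[0][200:300,170:270]*1.8,0,255).astype(np.uint8),(400,400),interpolation=cv2.INTER_CUBIC)
b=cv2.resize(np.clip(im[1][190:300,220:330]*1.5,0,255).astype(np.uint8),(400,400),interpolation=cv2.INTER_CUBIC)
cv2.imwrite('pics/g1.png',np.hstack([a,b]))
```

```text
t 3.65 slide [-0.21 -0.39  0.02] roll -0.001 pos [0.4482 0.2139 0.0413] f [-1.5  0.1 -0.1] w 63.8 gf 0.0 j7 -2.12 tilt [ 0.001  0.    -1.   ]
```

View pics/g1.png

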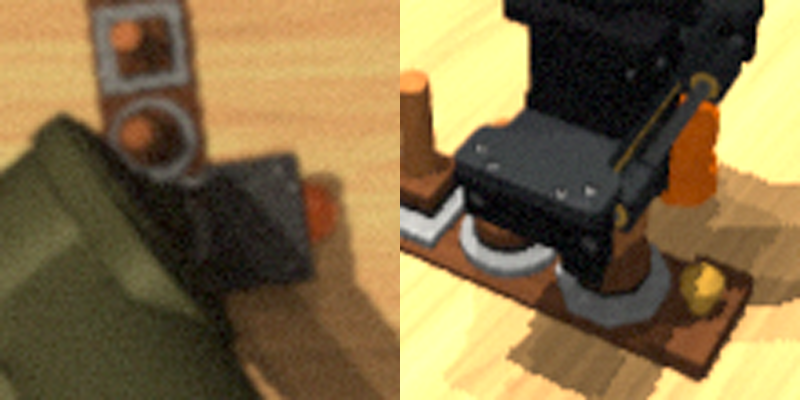

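The picture shows the fingers on both sides of the octagon's knob, with the orange look-alike clear beside them. I'll nudge a little and close.

>>> {"method": "move_arm", "body": {"slide": [[-0.2,-0.3,0],[-0.2,-0.3,0],[-0.2,-0.3,0]], "roll": [0,0,0]}}

```text
time: 4.05
position: [0.4451, 0.2165, 0.0406]
tool_rot: [3.136, 0.189, 0.0]
ft_force: [-0.4, -0.9, 0.1]
grip_width: 0.734
grip_force: 0.0
```

>>> {"method": "move_arm", "body": {"slide": [[0,0,0],[0,0,0],[0,0,0],[0,0,0],[0,0,0],[0,0,0],[0,0,0],[0,0,0]], "roll": [0,0,0,0,0,0,0,0], "gripper": 3.0, "squeeze": 20}}

```text
time: 4.85
position: [0.4452, 0.2165, 0.0405]
tool_rot: [-3.136, -0.188, -0.0]
ft_force: [-0.4, 0.1, 0.4]
grip_width: 0.427
grip_force: 20.0
```

>>> {"method": "move_arm", "body": {"slide": [[0,0,-0.5],[0,0,-1.5],[0,0,-3],[0,0,-5],[0,0,-7],[0,0,-9],[0,0,-10.5],[0,0,-11.5],[0,0,-12],[0,0,-12],[0,0,-12]], "roll": [0,0,0,0,0,0,0,0,0,0,0]}}

```text
time: 5.95
position: [0.4447, 0.2161, 0.1598]
tool_rot: [3.136, 0.188, -0.002]
ft_force: [-0.7, -0.1, -1.8]
grip_width: 0.425
grip_force: 20.0
```

Run:
```python
from h import *
goto(.6584,-.1674,.161,.0414+np.pi/2)
```

```text
t 5.95 slide [16.63 40.63 -0.12] roll 0.078 pos [0.4447 0.2161 0.1598] f [-0.7 -0.1 -1.8] w 37.0 gf 19.99438193743117 j7 -2.0 tilt [-0.001 -0.    -1.   ]
```

>>> {"method": "move_arm", "body": {"slide": [[0.6,1.5,0],[1.6,4,0],[2.9,7,0],[4.3,10.5,0],[5.7,14,0],[7.2,17.5,0],[8.6,21,0],[10,24.5,0],[11.5,28,0],[12.9,31.5,0],[14.3,35,0],[15.4,37.6,0],[16.2,39.5,0],[16.6,40.6,0],[16.6,40.6,0],[16.6,40.6,0],[16.6,40.6,0]], "roll": [0,0.01,0.02,0.03,0.04,0.05,0.06,0.07,0.08,0.08,0.08,0.08,0.08,0.08,0.08,0.08,0.08]}}

```text
time: 7.65
position: [0.6582, -0.1647, 0.1605]
tool_rot: [-3.14, -0.066, 0.001]
ft_force: [0.1, -0.8, -1.0]
grip_width: 0.427
grip_force: 20.0
```

Run:
```python
from h import *
goto(.6584,-.1674,.033,.0414+np.pi/2)
```

```text
t 7.65 slide [1.000e-02 2.800e-01 1.275e+01] roll 0.001 pos [ 0.6582 -0.1647  0.1605] f [ 0.1 -0.8 -1. ] w 37.1 gf 19.994483767077327 j7 -1.47 tilt [-0.     0.001 -1.   ]
```

>>> {"method": "move_arm", "body": {"slide": [[0,0.1,1],[0,0.2,3],[0,0.2,5.5],[0,0.2,8],[0,0.2,10],[0,0.2,11.3],[0,0.2,12],[0,0.2,12.5],[0,0.2,12.7],[0,0.2,12.8],[0,0.2,12.9],[0,0.2,12.9],[0,0.2,12.9]], "roll": [0,0,0,0,0,0,0,0,0,0,0,0,0]}}

```text
time: 8.95
position: [0.6588, -0.1689, 0.0319]
tool_rot: [3.141, 0.063, 0.001]
ft_force: [0.9, 0.3, -1.0]
grip_width: 0.43
grip_force: 20.0
```

Run:
```python
from h import *
import cv2
goto(.6584,-.1674,.0305,.0414+np.pi/2)
im=[cams.get_image(n)[:,:,::-1] for n in('top','side')]
a=cv2.resize(np.clip(im[0][150:280,310:410]*1.8,0,255).astype(np.uint8),(400,520),interpolation=cv2.INTER_CUBIC)
b=cv2.resize(np.clip(im[1][100:230,270:370]*1.5,0,255).astype(np.uint8),(400,520),interpolation=cv2.INTER_CUBIC)
cv2.imwrite('pics/p1.png',np.hstack([a,b]))
```

```text
t 8.95 slide [-0.04 -0.16  0.14] roll -0.002 pos [ 0.6588 -0.1689  0.0319] f [ 0.9  0.3 -1. ] w 37.4 gf 19.994451433449285 j7 -1.5 tilt [ 0.001 -0.    -1.   ]
```

View pics/p1.png

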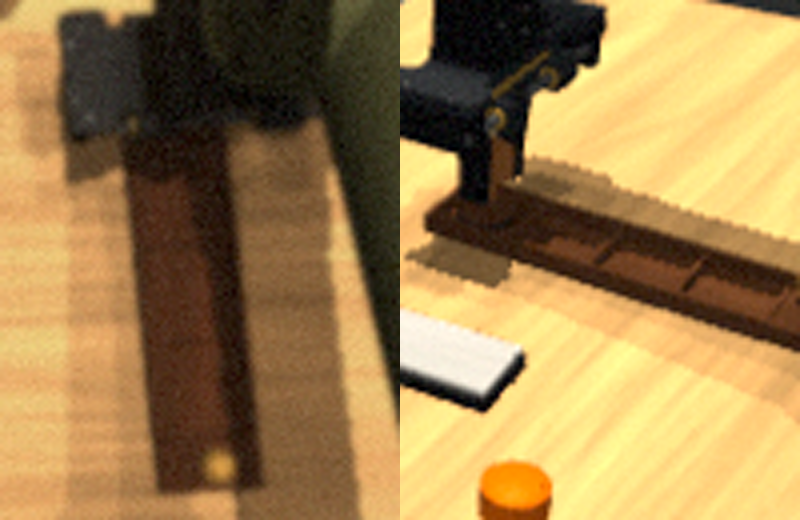

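The octagon is inside the far pocket, just above the floor. I'll lower it gently until it touches.

>>> {"method": "move_arm", "body": {"slide": [[0,-0.1,0.1],[0,-0.1,0.15],[0,-0.1,0.2],[0,-0.1,0.2],[0,-0.1,0.2]], "roll": [0,0,0,0,0]}}

```text
time: 9.55
position: [0.659, -0.1679, 0.0305]
tool_rot: [3.141, 0.063, 0.002]
ft_force: [-1.8, -0.0, 5.9]
grip_width: 0.426
grip_force: 20.0
```

Contact at 5.9 N, so I'll release and rise.

>>> {"method": "move_arm", "body": {"slide": [[0,0,0],[0,0,0],[0,0,0],[0,0,0],[0,0,0],[0,0,-1],[0,0,-3],[0,0,-6],[0,0,-9],[0,0,-12],[0,0,-14],[0,0,-15],[0,0,-15],[0,0,-15]], "roll": [0,0,0,0,0,0,0,0,0,0,0,0,0,0], "gripper": 6.4}}

```text
time: 10.95
position: [0.658, -0.1678, 0.1786]
tool_rot: [-3.141, -0.063, 0.002]
ft_force: [-0.4, -0.0, -0.2]
grip_width: 0.733
grip_force: 0.0
```

Run:
```python
from h import *
goto(.5083,.2275,.181,.1203+np.pi/2)
```

```text
t 10.95 slide [-13.39 -40.1   -0.21] roll -0.08 pos [ 0.658  -0.1678  0.1786] f [-0.4 -0.  -0.2] w 63.8 gf 0.0 j7 -1.46 tilt [-0.001  0.    -1.   ]
```

>>> {"method": "move_arm", "body": {"slide": [[-0.7,-2,0],[-2,-6,0],[-3.3,-10,0],[-4.7,-14,0],[-6,-18,0],[-7.3,-22,0],[-8.7,-26,0],[-10,-30,0],[-11.3,-34,0],[-12.4,-37.5,0],[-13.1,-39.3,0],[-13.4,-40,0],[-13.4,-40,0],[-13.4,-40,0],[-13.4,-40,0]], "roll": [0,-0.01,-0.02,-0.03,-0.04,-0.05,-0.06,-0.07,-0.08,-0.08,-0.08,-0.08,-0.08,-0.08,-0.08]}}

```text
time: 12.45
position: [0.5096, 0.2245, 0.1791]
tool_rot: [3.135, 0.183, -0.001]
ft_force: [0.1, 0.7, -0.0]
grip_width: 0.739
grip_force: 0.0
```

Run:
```python
from h import *
goto(.5083,.2265,.050,.1203+np.pi/2)
```

```text
t 12.45 slide [-0.09 -0.23 12.91] roll -0.004 pos [0.5096 0.2245 0.1791] f [ 0.1  0.7 -0. ] w 64.3 gf 0.0 j7 -2.04 tilt [-0.    -0.001 -1.   ]
```

>>> {"method": "move_arm", "body": {"slide": [[-0.1,-0.1,2],[-0.1,-0.2,5],[-0.1,-0.2,8],[-0.1,-0.2,10],[-0.1,-0.2,11.5],[-0.1,-0.2,12.4],[-0.1,-0.2,12.8],[-0.1,-0.2,12.9],[-0.1,-0.2,12.9],[-0.1,-0.2,12.9]], "roll": [0,0,0,0,0,0,0,0,0,0]}}

```text
time: 13.45
position: [0.5082, 0.2287, 0.0514]
tool_rot: [-3.136, -0.188, -0.002]
ft_force: [0.6, -0.5, 0.7]
grip_width: 0.735
grip_force: 0.0
```

Run:
```python
from h import *
import cv2
goto(.5083,.2265,.050,.1203+np.pi/2)
b=cams.get_image('side')[170:290,170:330,::-1]
cv2.imwrite('pics/g2.png',cv2.resize(np.clip(b*1.5,0,255).astype(np.uint8),(640,480),interpolation=cv2.INTER_CUBIC))
```

```text
t 13.45 slide [-0.01  0.22  0.14] roll -0.0 pos [0.5082 0.2287 0.0514] f [ 0.6 -0.5  0.7] w 63.9 gf 0.0 j7 -2.13 tilt [ 0.002  0.    -1.   ]
```

View pics/g2.png

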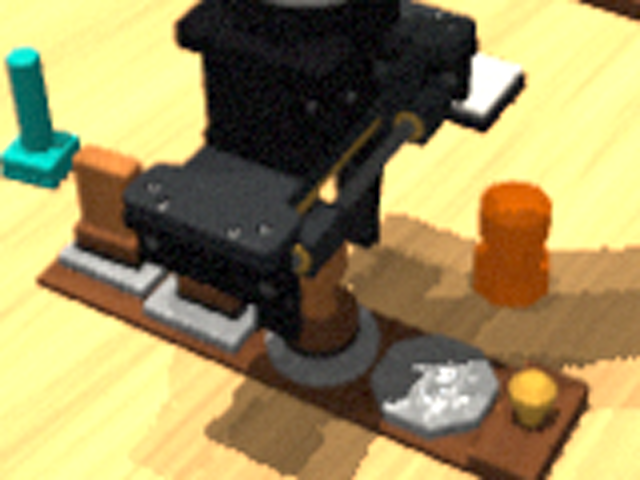

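The fingers straddle the round stamp at (325,290), and the empty octagon rest is visible at (435,385). I'll grip and lift.

>>> {"method": "move_arm", "body": {"slide": [[0,0.2,0.1],[0,0.2,0.1],[0,0.2,0.1]], "roll": [0,0,0]}}

```text
time: 13.8
position: [0.5078, 0.2262, 0.0496]
tool_rot: [3.136, 0.188, 0.0]
ft_force: [-0.0, 1.5, -0.5]
grip_width: 0.733
grip_force: 0.0
```

>>> {"method": "move_arm", "body": {"slide": [[0,0,0],[0,0,0],[0,0,0],[0,0,0],[0,0,0],[0,0,0],[0,0,0],[0,0,0],[0,0,0]], "roll": [0,0,0,0,0,0,0,0,0], "gripper": 2.2, "squeeze": 20}}

```text
time: 14.7
position: [0.5078, 0.2263, 0.0495]
tool_rot: [3.136, 0.188, -0.0]
ft_force: [0.5, -1.3, -0.2]
grip_width: 0.335
grip_force: 20.0
```

>>> {"method": "move_arm", "body": {"slide": [[0,0,-0.5],[0,0,-1.5],[0,0,-3],[0,0,-5],[0,0,-7],[0,0,-9],[0,0,-10.5],[0,0,-11.5],[0,0,-12],[0,0,-12],[0,0,-12]], "roll": [0,0,0,0,0,0,0,0,0,0,0]}}

```text
time: 15.8
position: [0.5073, 0.2261, 0.1688]
tool_rot: [3.136, 0.188, -0.002]
ft_force: [0.1, -0.4, -1.7]
grip_width: 0.338
grip_force: 20.0
```

Run:
```python
from h import *
goto(.5945,-.170,.170,.0414+np.pi/2)
```

```text
t 15.8 slide [ 3.92 40.37 -0.12] roll 0.078 pos [0.5073 0.2261 0.1688] f [ 0.1 -0.4 -1.7] w 29.4 gf 19.990287789842114 j7 -2.04 tilt [-0.001 -0.    -1.   ]
```

>>> {"method": "move_arm", "body": {"slide": [[0.1,1.5,0],[0.4,4,0],[0.7,7,0],[1.0,10.5,0],[1.4,14,0],[1.7,17.5,0],[2.0,21,0],[2.4,24.5,0],[2.7,28,0],[3.1,31.5,0],[3.4,35,0],[3.7,37.6,0],[3.9,39.5,0],[3.9,40.4,0],[3.9,40.4,0],[3.9,40.4,0],[3.9,40.4,0]], "roll": [0,0.01,0.02,0.03,0.04,0.05,0.06,0.07,0.08,0.08,0.08,0.08,0.08,0.08,0.08,0.08,0.08]}}

```text
time: 17.5
position: [0.5949, -0.1678, 0.1697]
tool_rot: [-3.14, -0.067, -0.0]
ft_force: [0.0, 0.6, -0.8]
grip_width: 0.333
grip_force: 20.0
```

Run:
```python
from h import *
import cv2
goto(.5945,-.170,.0395,.0414+np.pi/2)
```

```text
t 17.5 slide [-0.05  0.23 13.02] roll 0.001 pos [ 0.5949 -0.1678  0.1697] f [ 0.   0.6 -0.8] w 29.0 gf 19.990224621724337 j7 -1.41 tilt [ 0.     0.001 -1.   ]
```

>>> {"method": "move_arm", "body": {"slide": [[0,0.1,1],[0,0.1,3],[0,0.1,5.5],[0,0.1,8],[0,0.1,10],[0,0.1,11.3],[0,0.1,12],[0,0.1,12.5],[0,0.1,12.7],[0,0.1,12.8],[0,0.1,12.9],[0,0.1,12.9],[0,0.1,12.9]], "roll": [0,0,0,0,0,0,0,0,0,0,0,0,0]}}

```text
time: 18.8
position: [0.595, -0.1711, 0.0409]
tool_rot: [3.141, 0.062, 0.001]
ft_force: [0.4, 0.3, -0.7]
grip_width: 0.334
grip_force: 20.0
```

>>> {"method": "move_arm", "body": {"slide": [[0,0,0.1],[0,0,0.15],[0,0,0.15],[0,0,0.15]], "roll": [0,0,0,0]}}

```text
time: 19.2
position: [0.5951, -0.1712, 0.0395]
tool_rot: [3.141, 0.062, 0.001]
ft_force: [0.4, -0.6, 1.9]
grip_width: 0.331
grip_force: 20.0
```

Contact at 1.9 N. I'll release and rise.

>>> {"method": "move_arm", "body": {"slide": [[0,0,0],[0,0,0],[0,0,0],[0,0,0],[0,0,0],[0,0,-1],[0,0,-3],[0,0,-6],[0,0,-9],[0,0,-12],[0,0,-14],[0,0,-15],[0,0,-15],[0,0,-15]], "roll": [0,0,0,0,0,0,0,0,0,0,0,0,0,0], "gripper": 6.0}}

```text
time: 20.6
position: [0.5943, -0.171, 0.1882]
tool_rot: [-3.141, -0.063, 0.002]
ft_force: [-0.1, 0.1, 0.5]
grip_width: 0.689
grip_force: 0.0
```

Run:
```python
from h import *
goto(.5706,.2305,.185,.1203+np.pi/2)
```

```text
t 20.6 slide [ -0.77 -40.21   0.33] roll -0.08 pos [ 0.5943 -0.171   0.1882] f [-0.1  0.1  0.5] w 59.9 gf 0.0 j7 -1.4 tilt [-0.001  0.    -1.   ]
```

>>> {"method": "move_arm", "body": {"slide": [[0,-2,0],[-0.1,-6,0],[-0.2,-10,0],[-0.3,-14,0],[-0.4,-18,0],[-0.5,-22,0],[-0.6,-26,0],[-0.6,-30,0],[-0.7,-34,0],[-0.8,-37.5,0],[-0.8,-39.3,0],[-0.8,-40.2,0],[-0.8,-40.2,0],[-0.8,-40.2,0],[-0.8,-40.2,0],[-0.8,-40.2,0],[-0.8,-40.2,0]], "roll": [0,-0.01,-0.02,-0.03,-0.04,-0.05,-0.06,-0.07,-0.08,-0.08,-0.08,-0.08,-0.08,-0.08,-0.08,-0.08,-0.08]}}

```text
time: 22.3
position: [0.5711, 0.2293, 0.1891]
tool_rot: [3.136, 0.186, 0.0]
ft_force: [0.0, 0.2, 0.1]
grip_width: 0.69
grip_force: 0.0
```

Run:
```python
from h import *
goto(.5706,.2305,.055,.1203+np.pi/2)
```

```text
t 22.3 slide [-0.04 -0.14 13.41] roll -0.002 pos [0.5711 0.2293 0.1891] f [0.  0.2 0.1] w 60.0 gf 0.0 j7 -2.04 tilt [ 0. -0. -1.]
```

>>> {"method": "move_arm", "body": {"slide": [[0,0,2],[0,0,5],[0,0,8],[0,0,10.5],[0,0,12],[0,0,12.9],[0,0,13.3],[0,0,13.4],[0,0,13.4],[0,0,13.4],[0,0,13.4]], "roll": [0,0,0,0,0,0,0,0,0,0,0]}}

```text
time: 23.4
position: [0.5713, 0.2305, 0.0558]
tool_rot: [-3.136, -0.188, -0.002]
ft_force: [-0.3, 1.2, -0.0]
grip_width: 0.69
grip_force: 0.0
```

Run:
```python
from h import *
goto(.5706,.2305,.055,.1203+np.pi/2)
```

```text
t 23.4 slide [-0.07 -0.01  0.08] roll -0.001 pos [0.5713 0.2305 0.0558] f [-0.3  1.2 -0. ] w 60.1 gf 0.0 j7 -2.1 tilt [ 0.001  0.    -1.   ]
```

>>> {"method": "move_arm", "body": {"slide": [[0,0,0],[0,0,0],[0,0,0],[0,0,0],[0,0,0],[0,0,0],[0,0,0],[0,0,0],[0,0,0],[0,0,0],[0,0,0]], "roll": [0,0,0,0,0,0,0,0,0,0,0], "gripper": 1.2, "squeeze": 20}}

```text
time: 24.5
position: [0.5708, 0.2302, 0.0549]
tool_rot: [3.136, 0.188, -0.0]
ft_force: [-0.5, 0.3, -0.5]
grip_width: 0.221
grip_force: 20.0
```

>>> {"method": "move_arm", "body": {"slide": [[0,0,-0.5],[0,0,-1.5],[0,0,-3],[0,0,-5],[0,0,-7],[0,0,-9],[0,0,-10.5],[0,0,-11.5],[0,0,-12],[0,0,-12],[0,0,-12]], "roll": [0,0,0,0,0,0,0,0,0,0,0]}}

```text
time: 25.6
position: [0.5704, 0.23, 0.1742]
tool_rot: [3.135, 0.188, -0.002]
ft_force: [-0.1, 0.6, -0.6]
grip_width: 0.226
grip_force: 20.0
```

Run:
```python
from h import *
goto(.5305,-.1727,.175,.0414+np.pi/2)
```

```text
t 25.6 slide [-8.77 39.51 -0.05] roll 0.078 pos [0.5704 0.23   0.1742] f [-0.1  0.6 -0.6] w 19.7 gf 19.99473382020369 j7 -2.05 tilt [-0.001 -0.001 -1.   ]
```

>>> {"method": "move_arm", "body": {"slide": [[-0.3,1.5,0],[-0.9,4,0],[-1.6,7,0],[-2.3,10.5,0],[-3.1,14,0],[-3.9,17.5,0],[-4.7,21,0],[-5.5,24.5,0],[-6.2,28,0],[-7,31.5,0],[-7.8,35,0],[-8.4,37.6,0],[-8.7,39,0],[-8.8,39.5,0],[-8.8,39.5,0],[-8.8,39.5,0],[-8.8,39.5,0],[-8.8,39.5,0]], "roll": [0,0.01,0.02,0.03,0.04,0.05,0.06,0.07,0.08,0.08,0.08,0.08,0.08,0.08,0.08,0.08,0.08,0.08]}}

```text
time: 27.4
position: [0.531, -0.1711, 0.1751]
tool_rot: [-3.141, -0.066, -0.0]
ft_force: [-0.0, 1.0, -0.6]
grip_width: 0.224
grip_force: 20.0
```

Run:
```python
from h import *
goto(.5305,-.1727,.045,.0414+np.pi/2)
```

```text
t 27.4 slide [-0.05  0.16 13.01] roll 0.001 pos [ 0.531  -0.1711  0.1751] f [-0.   1.  -0.6] w 19.5 gf 19.994486742652953 j7 -1.33 tilt [ 0.  0. -1.]
```

>>> {"method": "move_arm", "body": {"slide": [[0,0,1],[0,0,3],[0,0,5.5],[0,0,8],[0,0,10],[0,0,11.3],[0,0,12],[0,0,12.5],[0,0,12.7],[0,0,12.8],[0,0,12.9],[0,0,12.9],[0,0,12.9]], "roll": [0,0,0,0,0,0,0,0,0,0,0,0,0]}}

```text
time: 28.7
position: [0.5309, -0.1725, 0.0464]
tool_rot: [3.141, 0.062, 0.001]
ft_force: [1.2, -1.0, -0.6]
grip_width: 0.226
grip_force: 20.0
```

>>> {"method": "move_arm", "body": {"slide": [[0,0,0.1],[0,0,0.15],[0,0,0.15],[0,0,0.15]], "roll": [0,0,0,0]}}

```text
time: 29.1
position: [0.5308, -0.1724, 0.0448]
tool_rot: [3.141, 0.063, 0.0]
ft_force: [-1.0, 0.3, 1.0]
grip_width: 0.221
grip_force: 20.0
```

>>> {"method": "move_arm", "body": {"slide": [[0,0,0.05],[0,0,0.05]], "roll": [0,0]}}

```text
time: 29.3
position: [0.5308, -0.1724, 0.0448]
tool_rot: [3.141, 0.063, 0.0]
ft_force: [-1.6, 0.5, 5.9]
grip_width: 0.225
grip_force: 20.0
```

>>> {"method": "move_arm", "body": {"slide": [[0,0,0],[0,0,0],[0,0,0],[0,0,0],[0,0,0],[0,0,-1],[0,0,-3],[0,0,-6],[0,0,-9],[0,0,-12],[0,0,-14],[0,0,-15],[0,0,-15],[0,0,-15]], "roll": [0,0,0,0,0,0,0,0,0,0,0,0,0,0], "gripper": 6.0}}

```text
time: 30.7
position: [0.5301, -0.1723, 0.1933]
tool_rot: [-3.141, -0.063, 0.002]
ft_force: [0.0, 0.0, -1.4]
grip_width: 0.687
grip_force: 0.0
```

Run:
```python
from h import *
goto(.637,.2379,.190,.175+np.pi/2)
```

```text
t 30.7 slide [ 12.31 -40.56   0.32] roll -0.135 pos [ 0.5301 -0.1723  0.1933] f [ 0.   0.  -1.4] w 59.8 gf 0.0 j7 -1.33 tilt [-0.001  0.    -1.   ]
```

>>> {"method": "move_arm", "body": {"slide": [[0.6,-2,0],[1.8,-6,0],[3,-10,0],[4.2,-14,0],[5.5,-18,0],[6.7,-22,0],[7.9,-26,0],[9.1,-30,0],[10.3,-34,0],[11.4,-37.5,0],[12,-39.5,0],[12.3,-40.6,0],[12.3,-40.6,0],[12.3,-40.6,0],[12.3,-40.6,0],[12.3,-40.6,0],[12.3,-40.6,0]], "roll": [-0.01,-0.02,-0.03,-0.05,-0.06,-0.08,-0.09,-0.1,-0.12,-0.135,-0.135,-0.135,-0.135,-0.135,-0.135,-0.135,-0.135]}}

```text
time: 32.4
position: [0.6377, 0.2369, 0.1943]
tool_rot: [3.129, 0.271, 0.001]
ft_force: [-0.3, 0.9, 0.1]
grip_width: 0.693
grip_force: 0.0
```

Run:
```python
from h import *
goto(.637,.2379,.041,.175+np.pi/2)
```

```text
t 32.4 slide [-0.06 -0.12 15.33] roll -0.002 pos [0.6377 0.2369 0.1943] f [-0.3  0.9  0.1] w 60.3 gf 0.0 j7 -1.98 tilt [ 0.    -0.001 -1.   ]
```

>>> {"method": "move_arm", "body": {"slide": [[0,0,2],[0,0,5],[0,0,8],[0,0,11],[0,0,13.2],[0,0,14.5],[0,0,15.1],[0,0,15.3],[0,0,15.3],[0,0,15.3],[0,0,15.3]], "roll": [0,0,0,0,0,0,0,0,0,0,0]}}

```text
time: 33.5
position: [0.6381, 0.2385, 0.0422]
tool_rot: [-3.129, -0.274, -0.003]
ft_force: [-0.1, 0.9, 0.3]
grip_width: 0.692
grip_force: 0.0
```

Run:
```python
from h import *
import cv2
goto(.637,.2379,.041,.175+np.pi/2)
b=cams.get_image('side')[100:280,150:390,::-1]
cv2.imwrite('pics/g4.png',cv2.resize(np.clip(b*1.5,0,255).astype(np.uint8),(800,600),interpolation=cv2.INTER_CUBIC))
```

```text
t 33.5 slide [-0.12  0.04  0.12] roll -0.0 pos [0.6381 0.2385 0.0422] f [-0.1  0.9  0.3] w 60.2 gf 0.0 j7 -2.04 tilt [ 0.002  0.    -1.   ]
```

View pics/g4.png

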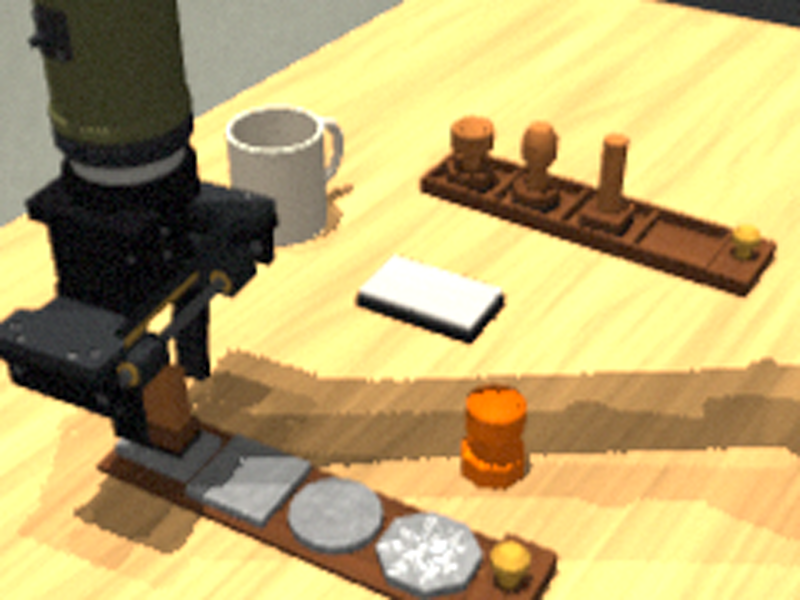

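The three placed stamps stand upright in their pockets at (470,150), (540,165) and (605,185). The fingers straddle the oblong stamp at (165,405).

>>> {"method": "move_arm", "body": {"slide": [[-0.1,0,0.1],[-0.1,0,0.1],[-0.1,0,0.1],[-0.1,0,0.1],[-0.1,0,0.1],[-0.1,0,0.1],[-0.1,0,0.1],[-0.1,0,0.1],[-0.1,0,0.1],[-0.1,0,0.1],[-0.1,0,0.1]], "roll": [0,0,0,0,0,0,0,0,0,0,0], "gripper": 0.8, "squeeze": 20}}

```text
time: 34.65
position: [0.6364, 0.2381, 0.04]
tool_rot: [-3.13, -0.274, 0.0]
ft_force: [-0.1, -0.0, 0.4]
grip_width: 0.185
grip_force: 20.0
```

>>> {"method": "move_arm", "body": {"slide": [[0,0,-0.5],[0,0,-1.5],[0,0,-3],[0,0,-5],[0,0,-7],[0,0,-9],[0,0,-10.5],[0,0,-11.5],[0,0,-12],[0,0,-12],[0,0,-12]], "roll": [0,0,0,0,0,0,0,0,0,0,0]}}

```text
time: 35.75
position: [0.636, 0.2377, 0.1591]
tool_rot: [3.129, 0.274, -0.002]
ft_force: [0.5, -0.3, -1.7]
grip_width: 0.185
grip_force: 20.0
```

Run:
```python
from h import *
goto(.4666,-.1753,.160,.0414+np.pi/2)
```

```text
t 35.75 slide [-23.86  37.73  -0.04] roll 0.133 pos [0.636  0.2377 0.1591] f [ 0.5 -0.3 -1.7] w 16.1 gf 19.999956210376695 j7 -1.99 tilt [-0.001 -0.001 -1.   ]
```

>>> {"method": "move_arm", "body": {"slide": [[-0.9,1.5,0],[-2.4,3.8,0],[-4.2,6.6,0],[-6.1,9.6,0],[-8,12.6,0],[-9.9,15.7,0],[-11.8,18.7,0],[-13.7,21.7,0],[-15.6,24.7,0],[-17.5,27.7,0],[-19.4,30.7,0],[-21.3,33.7,0],[-22.7,36,0],[-23.6,37.3,0],[-23.9,37.7,0],[-23.9,37.7,0],[-23.9,37.7,0],[-23.9,37.7,0],[-23.9,37.7,0]], "roll": [0.01,0.02,0.03,0.04,0.05,0.06,0.07,0.08,0.09,0.1,0.11,0.12,0.133,0.133,0.133,0.133,0.133,0.133,0.133]}}

```text
time: 37.65
position: [0.4671, -0.1737, 0.16]
tool_rot: [-3.141, -0.069, -0.0]
ft_force: [-0.3, -0.1, -0.8]
grip_width: 0.177
grip_force: 20.0
```

Run:
```python
from h import *
goto(.4666,-.1753,.030,.0414+np.pi/2)
```

```text
t 37.65 slide [-0.06  0.16 13.  ] roll 0.002 pos [ 0.4671 -0.1737  0.16  ] f [-0.3 -0.1 -0.8] w 15.4 gf 19.99995625927113 j7 -1.25 tilt [ 0.  0. -1.]
```

>>> {"method": "move_arm", "body": {"slide": [[0,0,1],[0,0,3],[0,0,5.5],[0,0,8],[0,0,10],[0,0,11.3],[0,0,12],[0,0,12.5],[0,0,12.7],[0,0,12.8],[0,0,12.9],[0,0,12.9],[0,0,12.9]], "roll": [0,0,0,0,0,0,0,0,0,0,0,0,0]}}

```text
time: 38.95
position: [0.4668, -0.175, 0.0314]
tool_rot: [3.14, 0.066, 0.001]
ft_force: [1.1, 0.7, -0.7]
grip_width: 0.184
grip_force: 20.0
```

>>> {"method": "move_arm", "body": {"slide": [[0,0,0.1],[0,0,0.15],[0,0,0.15],[0,0,0.15]], "roll": [0,0,0,0]}}

```text
time: 39.35
position: [0.4668, -0.1749, 0.0299]
tool_rot: [3.141, 0.066, 0.0]
ft_force: [-1.6, 0.3, 3.4]
grip_width: 0.178
grip_force: 20.0
```

Contact at 3.4 N. I'll release and rise.

>>> {"method": "move_arm", "body": {"slide": [[0,0,0],[0,0,0],[0,0,0],[0,0,0],[0,0,0],[0,0,-1],[0,0,-3],[0,0,-6],[0,0,-9],[0,0,-12],[0,0,-15],[0,0,-18],[0,0,-20],[0,0,-20],[0,0,-20]], "roll": [0,0,0,0,0,0,0,0,0,0,0,0,0,0,0], "gripper": 6.0}}

```text
time: 40.85
position: [0.4666, -0.1747, 0.2298]
tool_rot: [3.14, 0.066, 0.001]
ft_force: [0.9, -0.8, -0.6]
grip_width: 0.689
grip_force: 0.0
```

Run:
```python
from h import *
import cv2
b=cams.get_image('side')[80:260,180:420,::-1]
cv2.imwrite('pics/end.png',cv2.resize(np.clip(b*1.5,0,255).astype(np.uint8),(800,600),interpolation=cv2.INTER_CUBIC))
```

```text
(no output)
```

View pics/end.png

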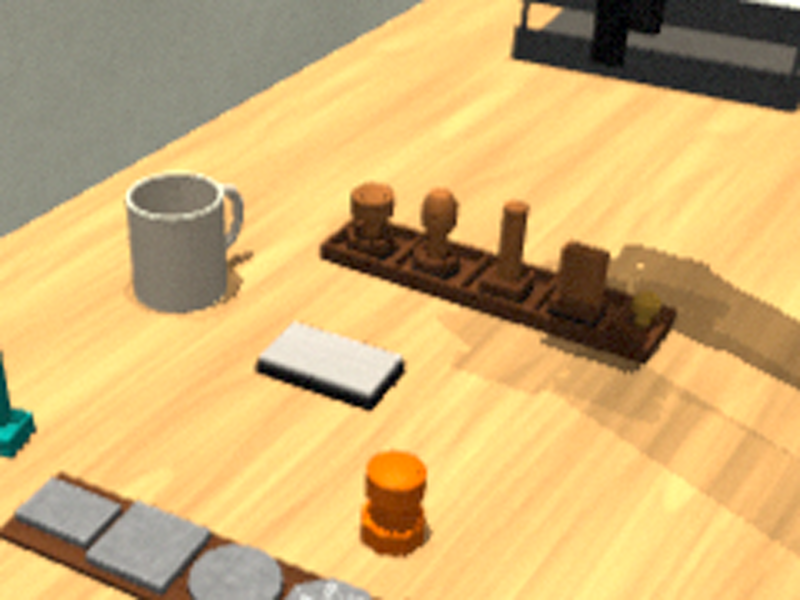

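All four stamps stand upright in the rack: octagon (372,215), round (438,230), square (512,250) and oblong (583,280) next to the knob at (648,305). The bystanders haven't moved, so I'm handing in.

```bash
python3 -c "
from bench import workorder
print(workorder.close_job())"
```

```text
the job is handed in; nothing more can be done
None
```

The four stamps stand upright in the rack in reverse order (from the rack's knob: oblong, square, round, octagon), and I handed the job in at about 41 s; no verdict was shown.

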